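# Clamp the dome onto the lokum server

## Task

The clamp of the lokum server has been locked down over the open dish. Swing its ball handle fully back to raise the bar, set the glass dome squarely on the dish, then swing the handle over centre again to its locked stop so the rubber pad holds the dome down. The ball is heavy: lead it slowly both ways and never let the clamp fall, be gentle with the glass, and leave the cup, sugar bowl and cezve as they stand.

Things in the scene. Friction and masses are not known exactly. Their poses are not given: they have to be found in the camera images.
- server: Fixed lokum server: wooden board 230 x 130 x 12 mm (x from -80 to 150) with a glass dish and a steel clamp. Origin on the counter under the dish's centre; z up, x from the dish to the clamp, away from the robot (within 15 degrees). Clamp bracket: x 69 to 115, 38 mm wide, 136 mm high.
- dish_rim (a point): Centre of the glass dish's mouth, at its rim, 44 mm above the counter; axes as the server's. Rim outer radius 52 mm, mouth radius 47 mm; the lokum inside stays below. The seated dome's origin lies 5 mm below this point.
- clamp_pivot (a point): Axis of the clamp (along the server's y), at x 87, z 120 mm of the server. A crank turns on it: a bar 14 mm wide reaching 95 mm over the dish, level when locked, with the pad under its end, and the ball handle. Fully open, the bar stands upright: end 215 mm high, pad face at x 63 mm, towards the dish.
- ball (a point): Centre of the heavy steel ball, 44 mm wide, at the end of the clamp handle (a 10 mm rod), 145 mm from clamp_pivot, in the server's x-z plane.
- clamp_handle (a joint): Crank angle, rad. 0: locked stop, the handle leaning 0.7 from upright towards the robot, ball over the dish. Grows as the handle swings over the top and away to the stop at 1.65: fully open, leaning 0.95 the other way, ball under the shelf. The ball's weight (3 N or so at the ball) drives it from dead centre (about 0.8) to either stop: let go in between, it falls.
- clamp_pad: Rubber pad, 24 mm wide, sprung by up to 15 mm along its spindle under the end of the clamp bar. Origin at the centre of its pressing face, 91 mm above the counter when locked with nothing under it; the seated dome's knob holds it 3 mm higher.
- dome: Loose glass dome lid, about 0.2 kg, upright on the counter. Origin at the centre of its underside. From below: a register of radius 42 mm, 5 mm high, that goes into the dish's mouth; a flange of radius 52 mm from 5 to 10 mm that rests on the rim; a dome up to 37 mm; a round flat-topped knob 26 mm wide from 37 to 55 mm.
- shelf: Fixed steel wire shelf over the back of the server; origin and axes as the server's. Wires 330 to 338 mm above the counter, x 193 to 315, y -130 to 130 mm; a post at each corner; three small jars on top. It blocks a vertical gripper from the ball when open: come from the robot's side, tilted 30 to 40 degrees.
- cup: Loose white ceramic cup, radius 33 mm, 58 mm high, origin under its centre. To be left alone.
- sugar_bowl: Loose open white ceramic bowl, radius 45 mm, 45 mm high, origin under its centre. To be left alone.
- cezve: Loose steel cezve, radius 40 mm, 70 mm high, wooden handle reaching 150 mm along its -y at up to 90 mm height, origin under the pot's centre. To be left alone.
Mind the look-alikes: they are no part of the job. Leave any green, purple or turquoise look-alike of the dome alone.

How it is judged (in metres and radians):
On the way, in this order (a step that is already met when the one before it is completed fails the run):
1. the clamp handle is swung fully back (value of joint clamp_handle above 1.45 rad), for 0.2 s.
2. the dome sits squarely on the dish with the clamp still open (horizontal distance between dome and dish_rim below 0.006 m and z of dome in the frame of dish_rim between -0.009 and -0.002 m and angle between dome's own z axis and vertical below 0.07 rad and value of joint clamp_handle above 1.2 rad and contact force between the fingers and dome below 0.1 N), for 0.2 s.
3. the handle is over centre at its stop and the pad presses the dome (value of joint clamp_handle below 0.08 rad and contact force between clamp_pad and dome above 1 N), for 0.2 s.
At the end, for the whole second after the job is handed in: The handle is within 0.08 rad of its locked stop (0), the pad presses on the dome with more than 1 N, and the dome sits at rest on the dish: within 6 mm of its centre, its origin 2 to 9 mm below the rim, tilted less than 4 degrees (all of step 3 and horizontal distance between dome and dish_rim below 0.006 m and z of dome in the frame of dish_rim between -0.009 and -0.002 m and angle between dome's own z axis and vertical below 0.07 rad and linear speed of dome below 0.01 m/s and contact force between the fingers and anything else below 0.1 N); the robot touches nothing.
It fails at once if the clamp is let fall or flung: it swings faster than 3 rad/s either way (velocity of joint clamp_handle above 3 rad/s or velocity of joint clamp_handle below -3 rad/s).
It fails at once if the dome is rammed: more than 60 N between it and the dish or the pad (contact force between clamp_pad and dome above 60 N or contact force between dome and server above 60 N).
It fails at once if the dome is tipped over (angle between dome's own z axis and vertical above 0.8 rad).
It fails at once if the cup, sugar bowl or cezve is moved more than 30 mm or tipped (distance of any of cup, sugar_bowl, cezve from where it was at the start of the episode above 0.03 m or angle between any of cup, sugar_bowl, cezve's own z axis and vertical above 0.4 rad).
It also fails if it takes over 72 s, if anything falls off the work surface, if the arm or the gripper's body presses on something with over 40 N, if the wrist force passes 120 N, or if a joint passes its speed limit or range.

## Robot

A 6-joint arm with a two-finger parallel gripper is mounted at the origin on the work surface. World frame = base frame: x ahead of the robot, y to its left, z up, the work surface at z = 0. Lengths are in mm, angles in rad, forces in N, time in s.
With the tool pointing down it reaches from about 400 to 825 mm from the base axis. Payload 7 kg.
Tool frame: the origin (TCP) lies on the centre line of the jaws, within the pads' length; the fingertips stand 25 mm ahead of it and the grasp point (between the pads) lies 6 mm ahead of it (ctrl.tip_extent is the distance from the TCP to the fingertips, in mm); z points along the fingers, y is the line along which they close (so a half turn about z gives the same grasp; the last joint's range is limited). The gripper opens to 88 mm and grips with 3 to 60 N. Pads are 19 mm wide; open, the fingers measure 130 mm over their backs; the gripper's body (78 mm by 193 mm) begins 47 mm behind the grasp point.
Start: joints at [-0.864, 0.359, 0.012, 0, -1.224, -0.288], TCP at [274.47, -616.653, 251.561] pointing down, gripper open.
Joint ranges: [-3.07, 3.07], [-1.43, 2.12], [-1.02, 1.25], [-3.03, 1.67], [-3.05, -0], [-3.03, 3.03]. Speed limits (rad/s): [2.39, 2.39, 3.01, 3.14, 3.14, 3.14].

## Interface

Orientations are given as a 3x3 rotation matrix whose columns are the frame's x, y, z axes.
In Python, from bench import ctrl, command_gripper, grab_frame, readout gives the robot as it stands. Calls block until the motion is done:
- ctrl.move_pose(position, orientation): joint-space move of the TCP to a pose.
- ctrl.line_to(position, orientation=None, velocity=150): straight line of the TCP; orientation=None keeps the orientation; velocity is the mean speed in mm/s.
- ctrl.move_joints(angles): joint-space move.
- command_gripper(opening, grasp_force=None): finger opening in mm; grasp_force is the grip in N (None keeps the last); returns when the fingers have stopped.
- ctrl.wait(seconds).
- ctrl.inverse_kinematics(position, orientation): joint angles nearest the present ones, or None.
- grab_frame(name): name is "side" or "top"; returns a dict with "pixels" (384x512x3 uint8, red, green, blue), "range_z" (384x512 float32, mm along the optical axis (not along the pixel's ray), 0 where there is no reading), "K" (3x3 intrinsics, pixels), "dist" ([k1, k2, p1, p2, k3] as OpenCV has them; the pictures are not rectified), "R" (3x3) and "t" (3): a world point X has camera coordinates R X + t. Camera axes: x right, y down, z forward; pixel columns grow to the right and rows downward; lengths in mm; the calibration is good to about 2 mm. A picture is of the moment at which its call begins.
A pose or a line that the arm cannot do raises ctrl.PlanningError and nothing moves.
- ctrl.sign_off(): hands the job in; it is judged then, once.
Readings, each from a call of its own:
- readout.current_time(): time.
- readout.current_joints(): joint angles.
- readout.current_dq(): joint speeds.
- readout.current_tau(): joint torques, N m.
- readout.current_position(): TCP position.
- readout.current_eef_rot(): TCP orientation.
- readout.current_ft_force(): force on the tool from outside, world axes, zero at the start.
- readout.current_torque(): the same for the moment, N m.
- readout.current_grip_width(): finger opening in mm.
- readout.current_finger_force(): force on a finger pad.
Only numpy, scipy, OpenCV 4.12 (cv2) and the standard library are available. Lean on these libraries where they do the work, as an engineer would, in place of code of your own. Each camera call takes 0.05 s, during which the arm holds its last target. There are 200 camera calls.

## Working session

There is one attempt and no reset: what is moved stays moved. The work goes in short steps, each a Python script; the robot and the scene stay as the last script left them, time stands still between calls to the robot, and variables do not carry over. Pictures are saved under pics/ and viewed, at most 10 in all, crops included, and the job is handed in when it is done.

```bash
mkdir -p pics; ls; cat > h.py <<'E'
import numpy as np, cv2
from bench import ctrl, command_gripper, grab_frame, readout
def cloud(f):
    h,w=f["range_z"].shape
    u,v=np.meshgrid(np.arange(w),np.arange(h))
    p=cv2.undistortPoints(np.stack([u,v],-1).reshape(-1,1,2).astype(np.float64),np.array(f["K"]),np.array(f["dist"])).reshape(h,w,2)
    z=f["range_z"].astype(float)
    c=np.dstack([p*z[...,None],z])
    X=(c-np.array(f["t"]))@np.array(f["R"])
    X[z==0]=np.nan
    return X
def save(f,n): cv2.imwrite(f"pics/{n}.png",np.array(f["pixels"])[...,::-1])
E
python3 - <<'E'
from h import *
for n in("top","side"):
    f=grab_frame(n); save(f,n); np.savez("/tmp/"+n,**f); print(n,-np.array(f["R"]).T@f["t"],np.array(f["R"]).round(2).tolist())
E
```

```text
pics
top [ 372.60514058  -38.44110562 1338.03661077] [[-0.0, -1.0, -0.01], [-0.99, 0.0, -0.1], [0.1, 0.01, -0.99]]
side [ 82.77190281 936.85396528 990.14663294] [[-0.92, -0.39, 0.0], [-0.24, 0.56, -0.79], [0.31, -0.73, -0.61]]
```

View pics/top.png

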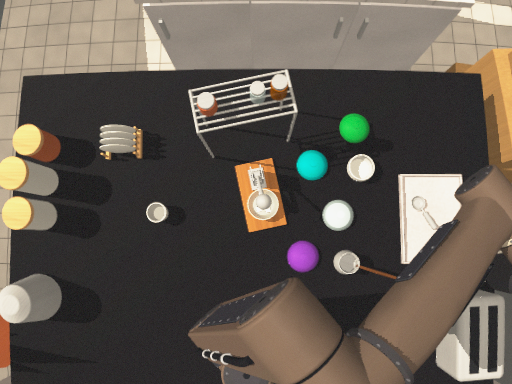

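View pics/side.png

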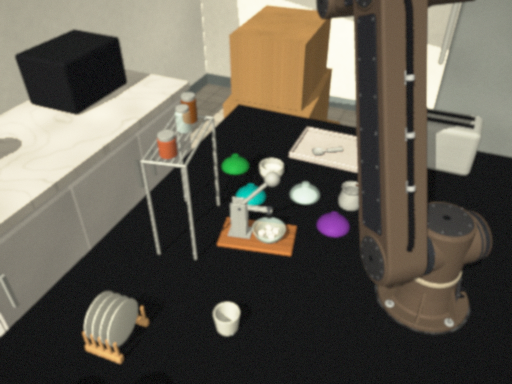

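Top image candidates for the dome are turquoise (312,165), green (354,128), purple (303,256) and clear/white glass (338,215). The open sugar bowl is at (361,168), the cezve at (346,262) and the cup at (157,213). By the description I choose (338,215). The server is at (262,200) with its ball over the dish. Next I measure and check a close crop.

```bash
python3 - <<'E'
from h import *
F={n:dict(np.load(f"/tmp/{n}.npz")) for n in("top","side")}
C={n:cloud(F[n]) for n in F}
for n in F:
    im=F[n]["pixels"]; X=C[n]
    hsv=cv2.cvtColor(im,cv2.COLOR_RGB2HSV)
    m=(hsv[...,0]<18)&(hsv[...,1]>130)&(hsv[...,2]>90)&(abs(X[...,2]-12)<6)
    m&=(np.hypot(X[...,0]-600,X[...,1]+60)<200)
    P=X[m][:,:2].astype(np.float32)
    r=cv2.minAreaRect(P); print(n,"board",m.sum(),r,np.nanmedian(X[m][:,2]))
    # dome / others
def near(n,c,r,zl,zh):
    X=C[n]; return X[(np.hypot(X[...,0]-c[0],X[...,1]-c[1])<r)&(X[...,2]>zl)&(X[...,2]<zh)]
T=C["top"]
for nm,(u,v) in dict(dome=(338,215),turq=(312,165),purple=(303,256),green=(354,128),bowl=(361,168),cez=(346,262),cup=(157,213),ball=(262,201)).items():
    c=np.nanmedian(T[v-3:v+4,u-3:u+4].reshape(-1,3),0); 
    for n in F:
        P=near(n,c[:2],75,6,300); k=P[P[:,2]>P[:,2].max()-6]
        print(nm,n,c.round(),len(P),"zmax",P[:,2].max().round(1),"top",k.mean(0).round(1),"circ",[np.round(a,1) for a in cv2.minEnclosingCircle(P[:,:2].astype(np.float32))])
a=cv2.resize(F["top"]["pixels"][150:280,225:400],(700,520),interpolation=2)
cv2.imwrite("pics/crop.png",a[...,::-1])
E
```

```text
top board 1280 ((505.41455078125, -35.90117645263672), (224.12213134765625, 129.13111877441406), 12.122002601623535) 12.202537756421611
side board 882 ((505.63287353515625, -35.46862030029297), (223.68838500976562, 138.84735107421875), 11.214051246643066) 14.604535748012818
dome top [ 431. -287.   53.] 757 zmax 60.6 top [ 432.7 -293.4   56.8] circ [array([ 428.7, -290. ]), np.float64(70.0)]
dome side [ 431. -287.   53.] 552 zmax 63.8 top [ 431.3 -294.7   59.6] circ [array([ 429.6, -285.4]), np.float64(73.2)]
turq top [ 594. -205.   50.] 764 zmax 62.1 top [ 601.7 -208.4   58.2] circ [array([ 598.3, -207.2]), np.float64(73.5)]
turq side [ 594. -205.   50.] 396 zmax 62.5 top [ 599.6 -209.4   58.9] circ [array([ 594.4, -206.5]), np.float64(73.8)]
purple top [ 301. -172.   54.] 768 zmax 60.0 top [ 297.7 -175.8   56.3] circ [array([ 301.1, -167.7]), np.float64(72.0)]
purple side [ 301. -172.   54.] 667 zmax 62.7 top [ 295.  -175.3   58.7] circ [array([ 301.7, -172.9]), np.float64(73.8)]
green top [ 722. -350.   38.] 697 zmax 61.4 top [ 731.9 -359.3   57.3] circ [array([ 724.8, -351.8]), np
[... 360 characters left out ...]
.float64(71.7)]
cez top [ 277. -321.    4.] 415 zmax 84.5 top [ 254.4 -386.5   80.7] circ [array([ 277.1, -321.5]), np.float64(74.4)]
cez side [ 277. -321.    4.] 509 zmax 76.4 top [ 286.  -317.5   72.9] circ [array([ 286.1, -314.8]), np.float64(72.5)]
cup top [441. 312.   6.] 274 zmax 63.5 top [441.8 298.8  59.6] circ [array([448.9, 309.2]), np.float64(70.5)]
cup side [441. 312.   6.] 759 zmax 65.5 top [439.8 301.9  61.6] circ [array([440.1, 311.7]), np.float64(74.6)]
ball top [461. -41. 251.] 1500 zmax 257.6 top [461.2 -45.2 253.3] circ [array([461.2, -41.5]), np.float64(74.9)]
ball side [461. -41. 251.] 1801 zmax 258.5 top [458.7 -45.1 254.4] circ [array([461.5, -41.5]), np.float64(74.9)]
```

View pics/crop.png

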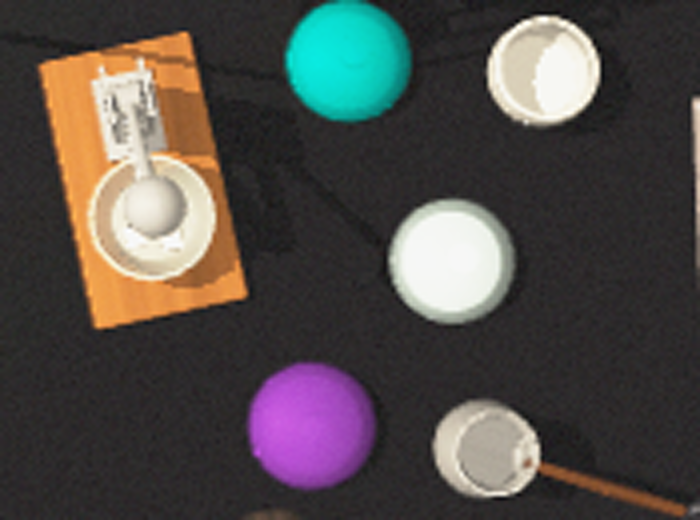

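The crop shows a round, clear/white glass dome at crop (452,262) and an open bowl at (545,72). That confirms my choice. Next I refine the fits and check IK for the swing.

```bash
cat > /tmp/fit.py <<'E'
from h import *
from scipy.optimize import least_squares
F={n:dict(np.load(f"/tmp/{n}.npz")) for n in("top","side")}
C={n:cloud(F[n]) for n in F}
def toplane(f,pts,z):
    p=cv2.undistortPoints(np.array(pts,np.float64).reshape(-1,1,2),f["K"],f["dist"]).reshape(-1,2)
    d=np.c_[p,np.ones(len(p))]@f["R"]; o=-f["R"].T@f["t"]
    return (o+d*((z-o[2])/d[:,2])[:,None])[:,:2]
def circ(P,c0,r=None,**k):
    if r: return least_squares(lambda c:np.hypot(*(P-c).T)-r,c0,loss="soft_l1",**k).x
    return least_squares(lambda c:np.hypot(*(P-c[:2]).T)-c[2],list(c0)+[50],loss="soft_l1").x
for n in F:
    X=C[n];f=F[n]
    # ball
    P=X[(np.hypot(X[...,0]-462,X[...,1]+45)<35)&(X[...,2]>225)]
    b=least_squares(lambda c:np.linalg.norm(P-c,axis=1)-22,[462,-45,231],loss="soft_l1",f_scale=2).x
    print(n,"ball",b.round(1),len(P))
    # dish rim
    P=X[(abs(X[...,2]-44)<4)&(np.hypot(X[...,0]-471,X[...,1]+43)<62)&(np.hypot(X[...,0]-471,X[...,1]+43)>40)]
    print(n,"rim",circ(P[:,:2],[471,-43],50).round(1),len(P))
    # dome silhouette by brightness+height
    m=((f["pixels"].max(-1)>90)&(np.hypot(X[...,0]-431,X[...,1]+291)<70)&(X[...,2]>3)).astype(np.uint8)
    c=max(cv2.findContours(m,0,cv2.CHAIN_APPROX_NONE)[0],key=cv2.contourArea)
    print(n,"dome sil",circ(toplane(f,c.reshape(-1,2),8),[431,-291]).round(1))
    P=X[(np.hypot(X[...,0]-431,X[...,1]+291)<40)&(X[...,2]>15)&(X[...,2]<60)]
    print(n,"dome cloud",P.mean(0).round(1),len(P))
    P=X[(X[...,2]>10)&(X[...,2]<140)]
    # bracket
O=np.array([471.3,-43.])
for a in (11,12):
    a=np.radians(a);R=np.array([[np.cos(a),-np.sin(a)],[np.sin(a),np.cos(a)]])
    for n in F:
        X=C[n].reshape(-1,3); L=(X[:,:2]-O)@R; m=(abs(L[:,0]-92)<40)&(abs(L[:,1])<30)&(X[:,2]>125)&(X[:,2]<140)
        Q=L[m]; print("bracket",n,np.percentile(Q,[3,50,97],axis=0).round(1).tolist(),m.sum())
        m=(abs(L[:,0]-254)<90)&(abs(L[:,1])<170)&(X[:,2]>322)&(X[:,2]<345); print("shelf",np.percentile(L[m],[2,98],axis=0).round(0).tolist())
E
python3 /tmp/fit.py
cat >> h.py <<'E'
def geom(O,yaw):
    c,s=np.cos(yaw),np.sin(yaw)
    return np.array([[c,-s,0],[s,c,0],[0,0,1]]), np.array([O[0],O[1],0.])
def tool(yaw,tilt):
    """tool z tilted forward in the server's x-z plane, y along server y"""
    S,_=geom((0,0),yaw); z=np.array([np.sin(tilt),0,-np.cos(tilt)]); y=np.array([0,-1.,0])
    return S@np.c_[np.cross(y,z),y,z]
def ball(q,O,yaw):
    S,o=geom(O,yaw); a=q-0.7
    return o+S@[87+145*np.sin(a),0,120+145*np.cos(a)]
def tcp(q,tilt,O,yaw,back=0):
    R=tool(yaw,tilt); return ball(q,O,yaw)-R[:,2]*(6+back),R
E
python3 - <<'E'
from h import *
O=(471.,-43.);yaw=np.radians(11.7)
for q,ts in((0,(-.3,-.1,0,.15,.3,.5)),(.5,(0,.2,.4)),(1,(.2,.4)),(1.4,(.4,.6)),(1.65,(.5,.6,.7))):
    for t in ts:
        for b in(0,70):
            for sg in (1,-1):
                p,R=tcp(q,t,O,yaw,b); R=R@np.diag([sg,sg,1]); j=ctrl.inverse_kinematics(p,R); print(q,t,b,sg,None if j is None else np.round(j,2))
E
```

```text
top ball [462.1 -45.4 231.1] 197
top rim [468.8 -44.1] 142
top dome sil [ 434.2 -295.    50.3]
top dome cloud [ 430.7 -289.1   34.3] 461
side ball [460.2 -47.5 233.9] 179
side rim [466.6 -44.5] 150
side dome sil [ 435.1 -304.7   55.8]
side dome cloud [ 428.  -281.6   35.9] 308
bracket top [[68.3, -15.6], [84.6, -0.1], [108.6, 17.3]] 87
shelf [[191.0, -127.0], [310.0, 137.0]]
bracket side [[63.0, -15.9], [84.4, 9.5], [108.0, 20.1]] 142
shelf [[188.0, -126.0], [308.0, 138.0]]
bracket top [[68.2, -17.0], [84.7, -1.6], [108.7, 15.7]] 87
shelf [[192.0, -131.0], [310.0, 132.0]]
bracket side [[63.2, -17.3], [84.7, 8.1], [107.8, 18.7]] 142
shelf [[189.0, -129.0], [308.0, 134.0]]
0 -0.3 0 1 [ 0.3   0.21 -0.26 -0.03 -1.4   1.48]
0 -0.3 0 -1 [ 0.3   0.21 -0.26 -0.03 -1.4  -1.66]
0 -0.3 70 1 [ 0.3   0.2  -0.12 -0.03 -1.56  1.48]
0 -0.3 70 -1 [ 0.3   0.2  -0.12 -0.03 -1.56 -1.66]
0 -0.1 0 1 [ 0.32  0.08 -0.38 -0.01 -1.2   1.46]
0 -0.1 0 -1 [ 0.32  0.08 -0.38 -0.01 -1.2  -1.68]
0 -0.1 70 1 [ 0.32  0.05 -0.26 -0.01 -1.36  1.46]
0 -0.1 70 -1 [ 0.32  0.05 -0.26 -0.01 -1.36 -1.68]
0 0 0 1 [ 0.33  0.02
[... 2021 characters left out ...]
1 [ 0.32  0.06 -0.67  0.26 -0.25 -1.92]
1.4 0.6 70 1 [ 0.34 -0.07 -0.63  0.18 -0.43  1.29]
1.4 0.6 70 -1 [ 0.34 -0.07 -0.63  0.18 -0.43 -1.85]
1.65 0.5 0 1 [ 0.31  0.15 -0.53  0.14 -0.39  1.35]
1.65 0.5 0 -1 [ 0.31  0.15 -0.53  0.14 -0.39 -1.8 ]
1.65 0.5 70 1 [ 0.32  0.04 -0.5   0.11 -0.54  1.37]
1.65 0.5 70 -1 [ 0.32  0.04 -0.5   0.11 -0.54 -1.77]
1.65 0.6 0 1 [ 0.3   0.13 -0.69  0.34 -0.16  1.15]
1.65 0.6 0 -1 [ 0.3   0.13 -0.69  0.34 -0.16 -1.99]
1.65 0.6 70 1 [ 0.33 -0.   -0.63  0.2  -0.35  1.28]
1.65 0.6 70 -1 [ 0.33 -0.   -0.63  0.2  -0.35 -1.87]
1.65 0.7 0 1 None
1.65 0.7 0 -1 None
1.65 0.7 70 1 [ 0.23 -0.03 -0.88  0.69 -0.03  0.86]
1.65 0.7 70 -1 [ 0.23 -0.03 -0.88  0.69 -0.03 -2.28]
```

```bash
cat >> h.py <<'E'
O=(469.,-44.); YAW=np.radians(12.)
def tilt(q): return 0.1+0.45*np.clip(q/1.65,0,1)
def rep(s=""): print(s,"t",round(readout.current_time(),1),"p",np.round(readout.current_position(),1),"F",np.round(readout.current_ft_force(),1),"w",round(float(readout.current_grip_width()),1),"ff",np.round(readout.current_finger_force(),1))
E
python3 - <<'E'
from h import *
p,R=tcp(0,tilt(0),O,YAW,100)
ctrl.move_pose([380,-400,380],R); 
ctrl.move_pose(p,R); command_gripper(80); rep("above")
p,R=tcp(0,tilt(0),O,YAW); ctrl.line_to(p,velocity=90); rep("at")
command_gripper(40,12); rep("gripped")
f=grab_frame("side"); cv2.imwrite("pics/g.png",cv2.resize(f["pixels"][120:280,180:380],(800,600))[...,::-1])
E
```

```text
above t 4.1 p [452.4 -47.9 336.3] F [ 0.3 -0.8  0.3] w 79.9 ff 0.0
at t 5.3 p [462.5 -45.4 237.4] F [-0.2  0.1 -0.6] w 79.9 ff 0.0
gripped t 6.0 p [462.2 -45.7 236.9] F [ 1.7 -3.6  0.5] w 43.3 ff 12.0
```

View pics/g.png

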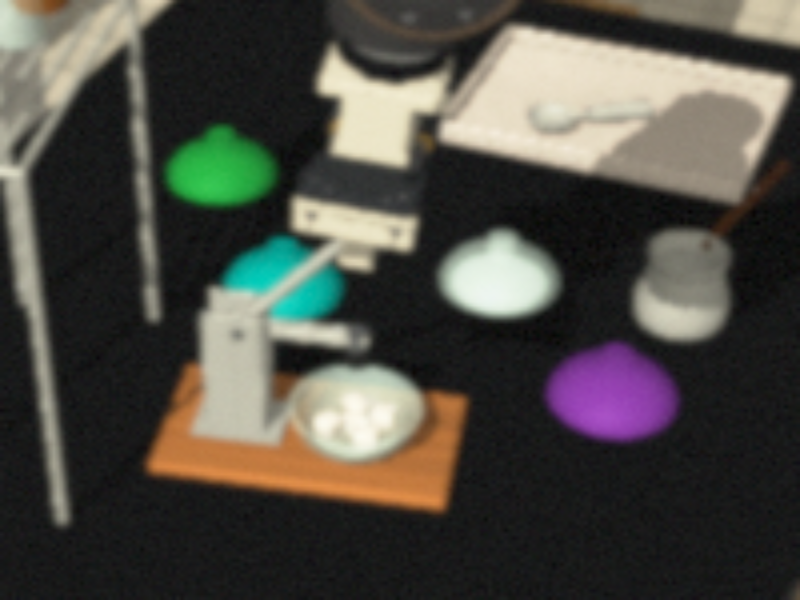

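The ball is between the fingers at (350,250), width 43.3 mm, so it is held near its equator. I lead it back now.

```bash
cat >> h.py <<'E'
def swing(qs,v=60,lim=35):
    for q in qs:
        p,R=tcp(q,tilt(q),O,YAW); ctrl.line_to(p,R,velocity=v)
        F=np.array(readout.current_ft_force()); rep(f"q{q:.2f}")
        if np.linalg.norm(F)>lim: print("STOP"); break
E
python3 - <<'E'
from h import *
command_gripper(40,18)
swing(np.linspace(0,1.65,10)[1:])
E
```

```text
q0.18 t 6.9 p [482.4 -41.3 251.4] F [-1.  -5.4 -2.3] w 43.4 ff 18.0
q0.37 t 7.5 p [506.2 -36.2 262.6] F [-1.9 -4.8 -1.4] w 43.1 ff 18.0
q0.55 t 8.1 p [531.4 -30.8 269.2] F [ 0.  -5.7  0.8] w 42.9 ff 18.0
q0.73 t 8.7 p [557.6 -25.2 271. ] F [-0.4 -5.   3.7] w 42.8 ff 18.0
q0.92 t 9.3 p [583.5 -19.7 267.8] F [ 0.8 -5.1  3.5] w 43.0 ff 18.0
q1.10 t 9.8 p [608.3 -14.3 259.6] F [ 3.9 -4.3  2.9] w 43.2 ff 18.0
q1.28 t 10.4 p [631.   -9.5 246.7] F [ 4.9 -5.4  1.4] w 42.9 ff 18.0
q1.47 t 11.0 p [650.9  -5.2 229.7] F [ 6.7 -4.9  1.2] w 43.2 ff 18.0
q1.65 t 11.6 p [667.2  -1.7 209.2] F [ 5.5 -4.6 -0.3] w 42.7 ff 18.0
```

```bash
python3 - <<'E'
from h import *
swing([1.68,1.71],v=20,lim=25); ctrl.wait(.3)
f=grab_frame("side"); cv2.imwrite("pics/o.png",cv2.resize(f["pixels"][100:270,140:360],(800,600))[...,::-1])
X=cloud(f);np.savez("/tmp/open",**f)
E
```

```text
q1.68 t 12.0 p [669.3  -1.3 207.1] F [-6.3 -4.5 12.1] w 43.0 ff 18.0
q1.71 t 12.4 p [671.8  -0.8 204.1] F [-8.5 -5.5 15. ] w 42.9 ff 18.0
```

View pics/o.png

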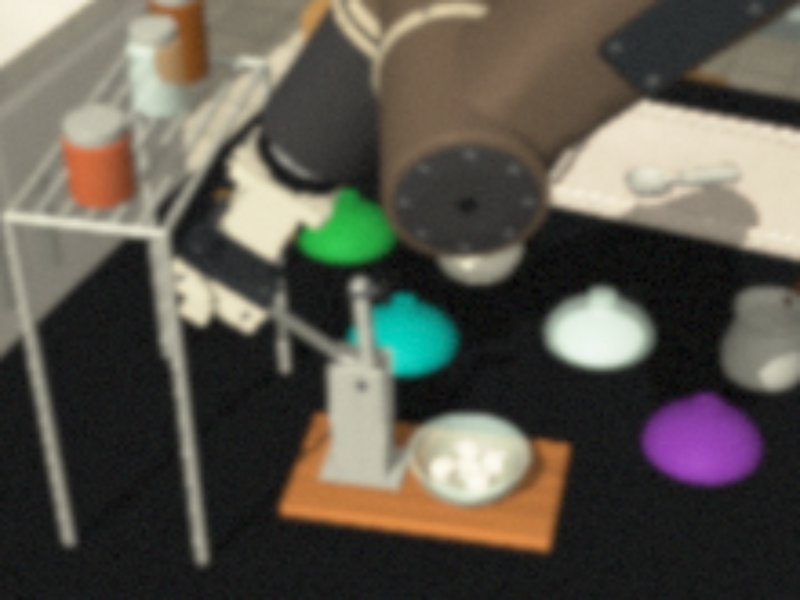

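The bar stands upright at (365,320), and the reaction force shows the handle is at its stop. I release, retreat and go to the dome, centring it with two light squeezes 90° apart.

```bash
python3 - <<'E'
from h import *
swing([1.67],v=20); command_gripper(75)
p,R=tcp(1.67,tilt(1.67),O,YAW,110); ctrl.line_to(p,R,velocity=120); rep("back")
R0=tool(YAW,0)
ctrl.line_to([480,-100,400],R0,velocity=250)
T=tool(YAW,0); A=T@np.array([[0,-1,0],[1,0,0],[0,0,1.]]);B=T@np.array([[0,1,0],[-1,0,0],[0,0,1.]])
D=[432.5,-294]
ctrl.move_pose(D+[200],R0); 
j=[ctrl.inverse_kinematics(D+[200],M) for M in(A,B)]; print([None if x is None else np.round(x,2) for x in j])
M=min([(abs(x[5]),i) for i,x in enumerate(j) if x is not None])[1]; M=(A,B)[M]
ctrl.move_pose(D+[200],M); command_gripper(52)
ctrl.line_to(D+[67],velocity=110); rep("low")
command_gripper(15,4); rep("sq1")
command_gripper(52); ctrl.line_to(D+[110],velocity=100); ctrl.move_pose(D+[110],R0); ctrl.line_to(D+[67],velocity=80)
command_gripper(15,4); rep("sq2")
f=grab_frame("top"); np.savez("/tmp/top2",**f); save(f,"top2")
E
```

```text
q1.67 t 13.2 p [669.3  -1.3 207.6] F [ 6.6 -5.2  0.9] w 43.1 ff 18.0
back t 15.0 p [611.6 -13.6 300. ] F [-0.2 -0.6 -0.9] w 74.9 ff 0.0
[array([-0.22,  0.15, -0.4 ,  0.  , -1.03,  0.43]), array([-0.22,  0.15, -0.4 ,  0.  , -1.03, -2.71])]
low t 20.5 p [ 433.  -294.2   67.6] F [-0.4  0.7  0.8] w 51.8 ff 0.0
sq1 t 21.1 p [ 432.6 -294.    67.2] F [0.4 0.6 1.5] w 25.6 ff 4.0
sq2 t 25.0 p [ 432.8 -294.1   67.3] F [-0.3  0.6  2.6] w 25.8 ff 4.0
```

View pics/top2.png

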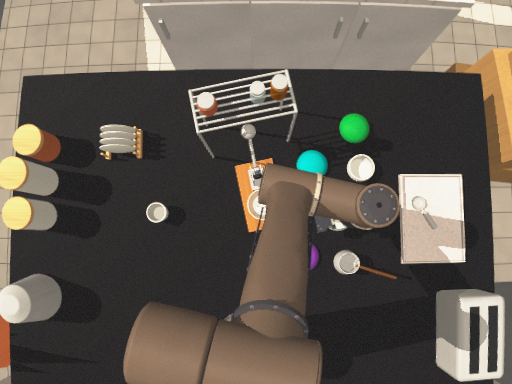

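The ball is at (248,131), so the handle is still open. The fingers hold the knob at 25.8 mm. I lift and place the dome.

```bash
python3 - <<'E'
from h import *
R0=tool(YAW,0)
f=dict(np.load("/tmp/open.npz"));X=cloud(f);from scipy.optimize import least_squares
d=np.hypot(X[...,0]-469,X[...,1]+44);P=X[(abs(X[...,2]-44)<4)&(d<62)&(d>40)][:,:2]
print("rim side",least_squares(lambda c:np.hypot(*(P-c).T)-50,[469,-44],loss="soft_l1").x.round(1),len(P))
command_gripper(15,15); rep()
ctrl.line_to([432.5,-294,240],velocity=120); rep("lift")
ctrl.line_to([O[0],O[1],240],R0,velocity=120)
ctrl.line_to([O[0],O[1],130],velocity=80); ctrl.wait(.2); rep("above")
for z in (115,112,110,108,107):
    ctrl.line_to([O[0],O[1],z],velocity=25); ctrl.wait(.15);rep(z)
    if readout.current_ft_force()[2]>6: print("contact");break
E
```

```text
rim side [465.5 -44.9] 163
 t 25.3 p [ 432.8 -294.1   67.3] F [-0.3  0.7  5.8] w 25.1 ff 15.0
lift t 26.9 p [ 432.1 -293.8  239.2] F [-0.1  0.7 -2.9] w 25.0 ff 15.0
above t 30.8 p [469.2 -43.9 130.3] F [ 0.2 -0.3 -1.1] w 25.3 ff 15.0
115 t 31.7 p [469.1 -43.9 115.2] F [-0.1 -0.3 -1.9] w 24.9 ff 15.0
112 t 32.1 p [469. -44. 112.] F [-0.2 -0.2 -2.8] w 25.6 ff 15.0
110 t 32.5 p [469. -44. 110.] F [-0.6  0.3 -1.6] w 24.8 ff 15.0
108 t 33.0 p [469. -44. 108.] F [ 0.8 -0.2 -1.8] w 25.4 ff 15.0
107 t 33.4 p [469. -44. 107.] F [-0.2  0.7 -2. ] w 25.3 ff 15.0
```

```bash
python3 - <<'E'
from h import *
for z in (106.2,105.5):
    ctrl.line_to([O[0],O[1],z],velocity=15); ctrl.wait(.15);rep(z)
    if readout.current_ft_force()[2]>2: break
command_gripper(52); ctrl.wait(.4); rep("rel")
ctrl.line_to([O[0],O[1],250],velocity=120)
ctrl.move_pose([452,-48,400],tool(YAW,.2))
f=grab_frame("side"); cv2.imwrite("pics/d.png",cv2.resize(f["pixels"][150:270,190:350],(800,600))[...,::-1])
X=cloud(f);d=np.hypot(X[...,0]-469,X[...,1]+44)
P=X[(d<30)&(X[...,2]>84)&(X[...,2]<102)];print("knob",len(P),P.mean(0).round(1),np.percentile(P[:,2],95))
E
```

```text
106.2 t 33.8 p [469.2 -44.  106.3] F [-0.2  0.5  0.3] w 25.1 ff 15.0
105.5 t 34.1 p [469.2 -44.  106.2] F [-1.7  0.9  8.6] w 25.4 ff 15.0
rel t 35.2 p [469.  -44.  105.5] F [-0.9 -0.5  0.1] w 51.5 ff 0.0
knob 64 [466.6 -41.   94.5] 100.0964582217013
```

View pics/d.png

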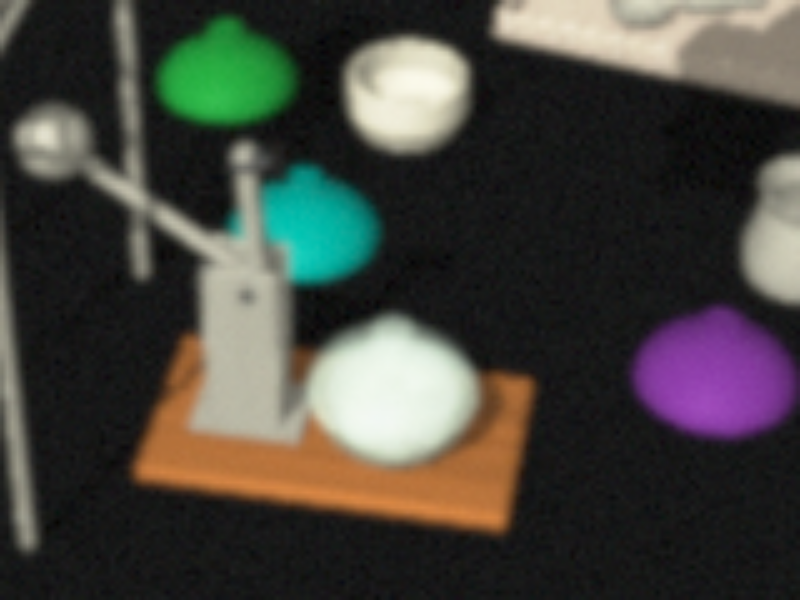

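The dome sits level on the dish (395,390), and the ball is open at (50,140). I regrip it and lead the clamp back.

```bash
python3 - <<'E'
from h import *
command_gripper(75)
p,R=tcp(1.65,tilt(1.65),O,YAW,110); ctrl.line_to(p,R,velocity=200); rep("pre")
p,R=tcp(1.65,tilt(1.65),O,YAW); ctrl.line_to(p,R,velocity=90); rep("at")
command_gripper(40,22); rep("grip")
swing(list(np.linspace(1.65,0,10)[1:-1])+[.09,.04,0.],v=55)
E
```

```text
pre t 39.0 p [610.2 -14.  303.9] F [-1.1 -0.1 -0.2] w 75.0 ff 0.0
at t 40.4 p [666.5  -2.  210.2] F [-0.1  0.2 -0.3] w 74.7 ff 0.0
grip t 41.0 p [666.4  -2.  209.6] F [-1.4  0.   1.3] w 42.8 ff 22.0
q1.47 t 41.7 p [649.7  -5.6 229.4] F [ 1.2  0.5 -2.7] w 42.5 ff 22.0
q1.28 t 42.3 p [629.6  -9.9 246. ] F [ 1.3  0.1 -3.1] w 42.9 ff 22.0
q1.10 t 42.9 p [607.  -14.7 258.8] F [ 1.  -0.5 -3.1] w 42.8 ff 22.0
q0.92 t 43.6 p [582.6 -19.9 267.2] F [ 0.  -2.1 -4.1] w 42.7 ff 22.0
q0.73 t 44.2 p [557.1 -25.4 270.8] F [ 1.  -2.6 -2. ] w 42.7 ff 22.0
q0.55 t 44.8 p [531.5 -30.8 269.4] F [ 0.2 -4.   0.8] w 42.7 ff 22.0
q0.37 t 45.4 p [505.9 -36.3 262.8] F [-2.1 -4.3  4.2] w 42.8 ff 22.0
q0.18 t 46.1 p [481.9 -41.5 251.2] F [-2.6 -5.7  2.6] w 42.6 ff 22.0
q0.09 t 46.5 p [470.5 -43.9 243.6] F [-2.4 -6.2  0.5] w 42.6 ff 22.0
q0.04 t 46.7 p [464.9 -45.1 239.3] F [-1.6 -6.6 -0.3] w 43.0 ff 22.0
q0.00 t 47.0 p [461.1 -45.9 236.1] F [-1.3 -5.8  0.2] w 43.0 ff 22.0
```

```bash
python3 - <<'E'
from h import *
swing([-.03,-.06,-.09,-.12],v=20,lim=18); ctrl.wait(.3); rep()
f=grab_frame("side"); np.savez("/tmp/lk",**f); cv2.imwrite("pics/l.png",cv2.resize(f["pixels"][150:270,190:350],(800,600))[...,::-1])
E
```

```text
q-0.03 t 47.4 p [460.9 -46.  235.9] F [ 2.1 -4.7  9.8] w 43.1 ff 22.0
q-0.06 t 47.7 p [460.8 -46.  235.7] F [ 3.6 -2.1 20.4] w 43.0 ff 22.0
STOP
 t 48.0 p [460.8 -46.  235.7] F [ 3.5 -2.5 20.3] w 42.7 ff 22.0
```

View pics/l.png

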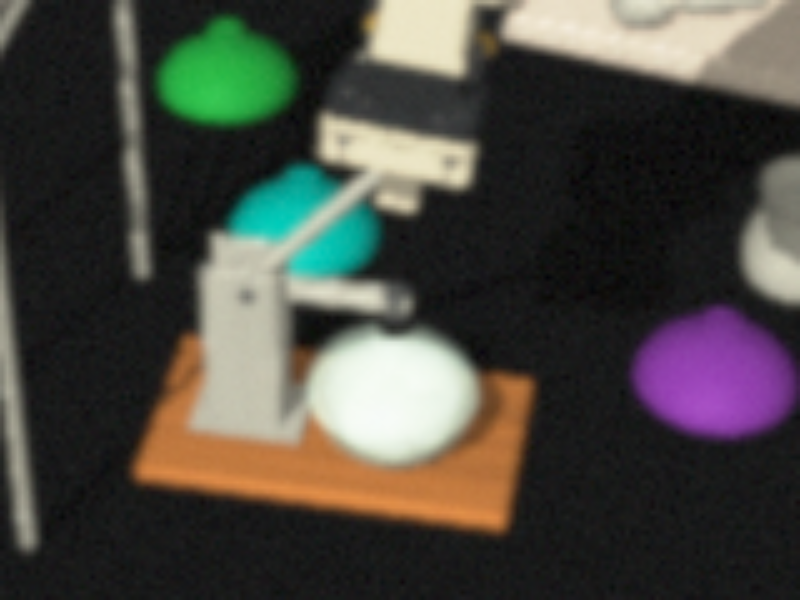

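The bar is level with the pad on the knob (395,310), and the stop is firmly felt. I ease off, release, retreat and check the ball's position.

```bash
python3 - <<'E'
from h import *
swing([-.02],v=20); command_gripper(75); rep("open")
p,R=tcp(0,tilt(0),O,YAW,130); ctrl.line_to(p,R,velocity=120); ctrl.wait(.3); rep("up")
from scipy.optimize import least_squares
f=grab_frame("side");X=cloud(f)
P=X[(np.hypot(X[...,0]-462,X[...,1]+45)<35)&(X[...,2]>225)&(X[...,2]<262)]
print("ball",least_squares(lambda c:np.linalg.norm(P-c,axis=1)-22,[462,-45,231],loss="soft_l1",f_scale=2).x.round(1),"before 460.2 -47.5 233.9")
cv2.imwrite("pics/e.png",cv2.resize(f["pixels"][150:270,190:350],(800,600))[...,::-1])
E
```

```text
q-0.02 t 48.5 p [460.9 -45.9 235.9] F [ 1.3 -4.4  6.8] w 42.9 ff 22.0
open t 49.3 p [460.  -45.9 235. ] F [ 0.2  0.9 -0.3] w 74.8 ff 0.0
up t 50.8 p [449.4 -48.2 365.9] F [-1.1 -0.4 -0.4] w 75.2 ff 0.0
ball [460.5 -47.7 233.9] before 460.2 -47.5 233.9
```

View pics/e.png

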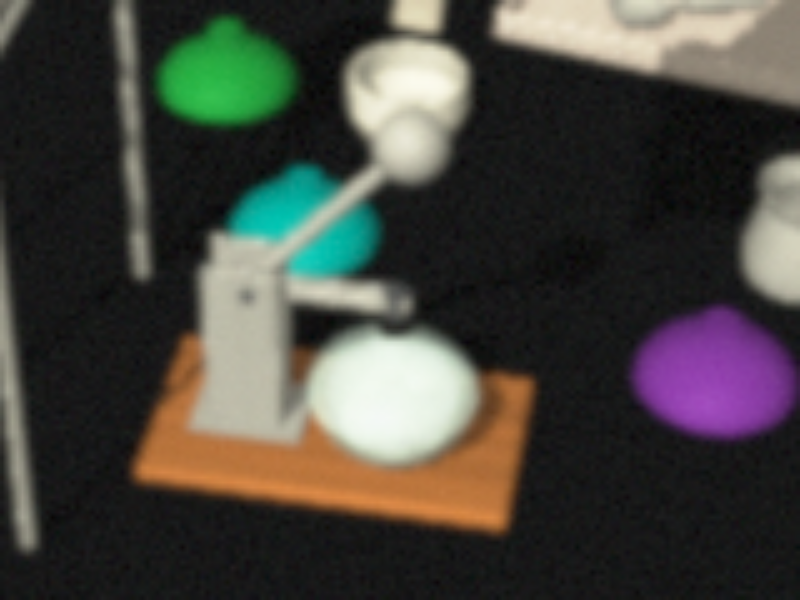

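The ball is back at its locked position (412,148), the pad rests on the knob (395,315), and the robot is clear.

```bash
python3 -c "
from h import *
print(ctrl.sign_off())"
```

```text
the job is handed in; nothing more can be done
None
```

I handed the job in at about 51 s: the dome sits level on the dish with the clamp locked and its pad on the knob, and the robot is clear; the sign-off returned no verdict.

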